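# Find the loaded duck and run it home

## Robot

A 6-joint arm with a two-finger parallel gripper is mounted at the origin on the work surface. World frame = base frame: x ahead of the robot, y to its left, z up, the work surface at z = 0. Lengths are in m, angles in rad, forces in N, time in s.
With the tool pointing down it reaches from about 0.35 to 0.775 m from the base axis. Payload 5.5 kg.
Tool frame: the origin (TCP) lies midway between the tips of the shut fingers; the grasp point (between the pads) lies env.grasp_offset behind it (env.grasp_offset is the distance from the TCP to the grasp point, in m); z points along the fingers, y is the line along which they close (so a half turn about z gives the same grasp; the last joint's range is limited). The gripper opens to 85 mm and grips with 20 to 120 N. Pads are 22 mm wide; open, the fingers measure 114 mm over their backs; the gripper's body (76 mm by 85 mm) begins 54 mm behind the grasp point. The pads swing forward as they close: fully open they stand 13 mm farther back than shut.
Start: joints at [-1.242, 0.313, 0.046, 1.304, 0, 1.431], TCP at [0.26, -0.513, 0.231] pointing down, gripper open.
Joint ranges: [-2.76, 2.76], [-0.86, 1.69], [-1.03, 1.26], [-2.2, 2.34], [-1.47, 1.5], [-3.14, 3.14]. Speed limits (rad/s): [2.57, 2.57, 3.14, 3.14, 3.14, 3.14].

## Interface

Orientations are given as a unit quaternion [w, x, y, z].
In Python, from workcell import monitor, viewer, order, env gives the robot as it stands.
- The arm moves only by the tool carry_out, never from a script. Its argument "plan" is a list that holds one entry, the list of rows, each a list of 7 numbers: the turn, a rotation vector about the world's x, y, z in rad, then the shift along the world's x, y, z in mm, then the finger opening in mm, from 0 to 85.4. A call has 1 to 20 rows; each row is the pose to reach, as a shift and turn from the pose commanded when the call began; what a row does not reach only later rows make up. A row lasts 1/10 s, in which the tool goes at most 50 mm and 8.59 degrees, less where a joint would pass 70% of its speed; a pose out of reach is approached as far as the arm can. A call with a gripper value outside its range is refused whole. The fingers move at their own pace and stop on an object; "squeeze" is the grip in N (left out, the last holds). Time passes only in rows, so rows that repeat a pose let the fingers close. It gives the time, the measured TCP pose, the force, the opening and the grip force at its end, in the units of the state.
- monitor.get_state(): the state, without advancing time (a new reading comes with each control period).
- viewer.read_camera(name): name is "side" or "top"; returns the picture (420x560x3 uint8, red, green, blue); there is no depth.
- viewer.calibration(name): a dict with "K" (3x3 intrinsics, pixels), "dist" ([k1, k2, p1, p2, k3] as OpenCV has them; the pictures are not rectified), "eye" and "rotation" of the camera in the world. Camera axes: x right, y down, z forward; pixel columns grow to the right and rows downward; lengths in m; the calibration is good to about 2 mm. A picture is of the moment at which its call begins. calibration takes no time and is no camera call.
- order.hand_in(): hands the job in; it is judged then, once.
The state is a dict: "clock": time; "joint_pos": joint angles; "qvel": joint speeds; "tau": joint torques, N m; "tcp_pos": TCP position; "orientation": TCP orientation; "wrist_force": force on the tool from outside, world axes, zero at the start; "ft_torque": the same for the moment, N m; "finger_gap": finger opening in m; "grip_force": force on a finger pad.
Only numpy, scipy, OpenCV 4.12 (cv2) and the standard library are available. Lean on these libraries where they do the work, as an engineer would, in place of code of your own. Each camera call takes 0.05 s, during which the arm holds its last target. There are 200 camera calls.

## Task

Four look-alike ducks wait in the lanes of the race board, and one of them is secretly loaded with a weight. Nudge them forward from behind to feel which one drags hardest, then slide that one along its lane, on to the sprung finish plate, until its front is right up against the finish bar; it must be the only duck run home, with the other three left behind the middle line. Do not lift or tip any duck, and leave the dice, pawn, tumbler and sand timer alone.

Things in the scene. Friction and masses are not known exactly. Their poses are not given: they have to be found in the camera images.
- board: Wooden duck-race board, 14 mm thick, fixed on the shelf; it spans x -110 to 165 mm and y -185 to 185 mm from its origin, which lies on the shelf surface under the middle of the four lanes. y is the race direction (start end at -y, open; finish at +y), z up. Dice and a pawn stand on its flat ledge at x 108 to 165 mm.
- midline (a point): Middle of the dark line across the lanes, at board x = 0, y = 0, on the lane floor 14 mm above the shelf; axes as the board's. Four straight lanes run along y, centres at board x = -78, -26, 26 and 78 mm, each 43 mm wide between rails 5 mm high that start at board y = -140 mm.
- bar_face (a point): Centre of the start-side face of the aluminium finish bar, the stop at the end of all four lanes (board y = 130 mm, 217 mm long, 22 mm tall); this point is 11 mm above the lane floor, its y axis is the race direction.
- plate (a joint): Sinking of the sprung aluminium finish plate, m: 0 up (flush with the lane floor), 0.004 fully down. It forms the floor of all four lanes for the last 62 mm before the bar (board y 68 to 130 mm). The loaded duck's weight sinks it by 4 mm as the duck slides on; a hollow duck's does not (it takes about 1.5 N to start it, 1.8 N fully down).
- duck_a_mid (a point): Centre of the plinth of a yellow duck, one per lane, lanes vary; y to its front, z up. Plinth 40 wide, 56 long (y), 20 tall (mm), flat ends 28 mm ahead and behind; point 10 mm above the underside. Narrower body on top, 63 mm in all, beak 3 mm past the plinth. All four look alike: three hollow (50-120 g, slide at under 1 N), one loaded (490-690 g, 2.3 to 5 N).
- duck_b_mid (a point): Centre of the plinth of a yellow duck, one per lane, lanes vary; y to its front, z up. Plinth 40 wide, 56 long (y), 20 tall (mm), flat ends 28 mm ahead and behind; point 10 mm above the underside. Narrower body on top, 63 mm in all, beak 3 mm past the plinth. All four look alike: three hollow (50-120 g, slide at under 1 N), one loaded (490-690 g, 2.3 to 5 N).
- duck_c_mid (a point): Centre of the plinth of a yellow duck, one per lane, lanes vary; y to its front, z up. Plinth 40 wide, 56 long (y), 20 tall (mm), flat ends 28 mm ahead and behind; point 10 mm above the underside. Narrower body on top, 63 mm in all, beak 3 mm past the plinth. All four look alike: three hollow (50-120 g, slide at under 1 N), one loaded (490-690 g, 2.3 to 5 N).
- duck_d_mid (a point): Centre of the plinth of a yellow duck, one per lane, lanes vary; y to its front, z up. Plinth 40 wide, 56 long (y), 20 tall (mm), flat ends 28 mm ahead and behind; point 10 mm above the underside. Narrower body on top, 63 mm in all, beak 3 mm past the plinth. All four look alike: three hollow (50-120 g, slide at under 1 N), one loaded (490-690 g, 2.3 to 5 N).
- die_1: Bystander to be left alone: die, 16 mm, on the board's far ledge. Origin: centre of its underside.
- die_2: Bystander to be left alone: die, 16 mm, on the board's far ledge. Origin: centre of its underside.
- pawn: Bystander to be left alone: wooden pawn, 24 mm wide, 36 mm tall, on the board's far ledge. Origin: centre of its underside.
- tumbler: Bystander to be left alone: frosted glass tumbler of dice, 76 mm wide, 90 mm tall, standing beyond the finish end of the board. Origin: centre of its underside.
- timer: Bystander to be left alone: sand timer, 44 mm wide, 85 mm tall, standing beyond the finish end of the board. Origin: centre of its underside.

How it is judged:
By the outcome, as a careful person would: the job done as asked, in the order asked, and still so for the second after the job is handed in, with the robot touching nothing.
It also fails if it takes over 72 s, if anything falls off the work surface, if the arm or the gripper's body presses on something with over 40 N, if the wrist force passes 120 N, or if a joint passes its speed limit or range.

## Working session

There is one attempt and no reset: what is moved stays moved. The work goes in short steps, Python scripts to look and compute and a tool call to move; the robot and the scene stay as the last step left them, time stands still between calls to the robot, and variables do not carry over. Pictures are saved under pics/ and viewed, at most 10 in all, crops included, and the job is handed in when it is done.

Besides the shell and the picture viewer there is one more tool, called after "Call:" as name([rows], argument=value, ...), one row to a line, values as JSON. carry_out: Moves the arm, as the interface text tells. Its arguments: {"type":"object","properties":{"plan":{"type":"array","items":{"type":"array","items":{"type":"array","items":{"type":"number"}}}},"squeeze":{"type":"number"}},"required":["plan"]}

```bash
mkdir -p pics; ls; python3 - <<'E'
from workcell import monitor, viewer, order, env
import cv2
for n in("top","side"):
    cv2.imwrite(f"pics/{n}0.png",viewer.read_camera(n)[:,:,::-1]); c=viewer.calibration(n); print(n,c)
print(monitor.get_state(),env.grasp_offset)
E
```

```text
pics
top {'K': array([[397.33206687,   0.        , 277.0430903 ],
       [  0.        , 397.33206687, 207.75034098],
       [  0.        ,   0.        ,   1.        ]]), 'dist': array([-0.07959474,  0.        ,  0.        ,  0.        ,  0.        ]), 'eye': array([0.54929607, 0.10142093, 0.74926672]), 'rotation': array([ 0.03290302, -0.69583521,  0.71653888, -0.03609396])}
side {'K': array([[439.11319588,   0.        , 273.400658  ],
       [  0.        , 439.11319588, 206.50727522],
       [  0.        ,   0.        ,   1.        ]]), 'dist': array([0.04579498, 0.        , 0.        , 0.        , 0.        ]), 'eye': array([ 0.33635238, -0.21654145,  0.59919259]), 'rotation': array([-0.29557926,  0.88592012, -0.33767186,  0.11728663])}
{'clock': 0.1, 'joint_pos': array([-1.24158956e+00,  3.13911826e-01,  4.50857723e-02,  1.30357155e+00,
       -1.53788733e-05,  1.43122598e+00]), 'qvel': array([-5.42049977e-04, -1.65438897e-03,  1.34484677e-03, -1.53379645e-03,
        4.92395321e-04, -6.93583898e-05]), 'tau': array([ 1.34111739e-03, -4.81727672e+01,  2.99243224e+01,  1.27678344e-02,
       -1.59342875e-05,  2.39280058e-05]), 'tcp_pos': array([ 0.25963917, -0.51254182,  0.2305029 ]), 'orientation': array([-7.96312458e-04,  9.72656216e-01,  2.32248238e-01, -8.34561454e-05]), 'wrist_force': array([-0.24282135,  0.98498524,  0.42263446]), 'ft_torque': array([-0.00328479,  0.01723188,  0.02915261]), 'grip_force': 0.0, 'finger_gap': 0.08571978492209283} 0.0187
```

View pics/top0.png

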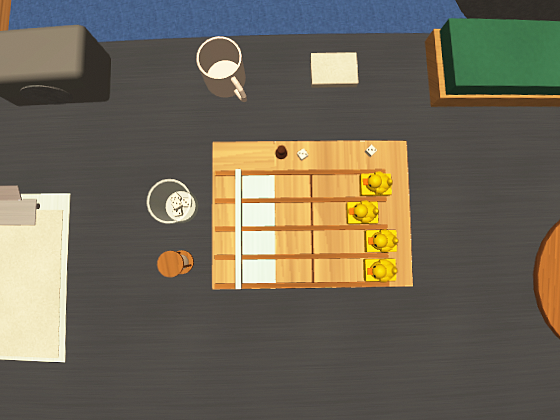

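View pics/side0.png

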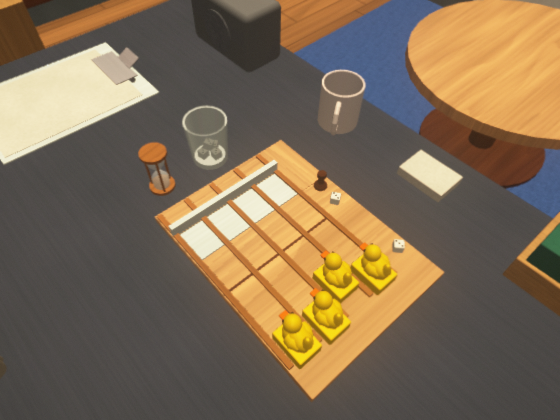

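The top view shows the board with corners near (213,141), (407,141), (412,287) and (213,289), and the finish bar at column 238. The ducks are at about (377,184), (363,212), (381,241) and (381,270), and the race runs to image left. The side view agrees.

```bash
cat > h.py <<'E'
from workcell import monitor, viewer, order, env
import cv2, numpy as np
from scipy.spatial.transform import Rotation as R
def ray(n,px,z):
    c=viewer.calibration(n); u=cv2.undistortPoints(np.float64(px).reshape(-1,1,2),c["K"],np.array(c["dist"]))[:,0]
    q=c["rotation"]; d=np.c_[u,np.ones(len(u))]@R.from_quat([q[1],q[2],q[3],q[0]]).as_matrix().T
    return (c["eye"]+d*((z-c["eye"][2])/d[:,2])[:,None])[:,:2]
def hsv(n):
    im=viewer.read_camera(n); return im,cv2.cvtColor(im,cv2.COLOR_RGB2HSV)
E
python3 - <<'E'
from h import *
im,h=hsv("top")
m=((h[...,2]>90)&(h[...,1]>40)|(h[...,2]>150)).astype(np.uint8)
m=cv2.morphologyEx(m,cv2.MORPH_CLOSE,np.ones((5,5)))
n,l,s,c=cv2.connectedComponentsWithStats(m)
k=l[200,330]; b=(l==k).astype(np.uint8); print(s[k])
ct=max(cv2.findContours(b,0,1)[0],key=cv2.contourArea)
w=ray("top",ct[:,0],.014); r=cv2.minAreaRect(w.astype(np.float32)*1000); print(r,cv2.boxPoints(r).round(1).tolist())
y=((h[...,0]>21)&(h[...,0]<33)&(h[...,1]>190)&(h[...,2]>110)).astype(np.uint8)
y[:,:340]=0;y[:,420:]=0;y[:160]=0;y[295:]=0
n,l,s,c=cv2.connectedComponentsWithStats(y)
for i in range(1,n):
    if s[i,4]>60:
        x0,y0,ww,hh,a=s[i]; print(s[i], (ray("top",[[x0,y0+hh/2],[x0+ww,y0+hh/2]],.034)*1000).round(1).tolist())
cv2.imwrite("pics/crop.png",cv2.resize(im[135:295,205:420,::-1],None,fx=3.7,fy=3.7,interpolation=2))
E
```

```text
[  211   140   202   150 29354]
((610.05224609375, 33.819549560546875), (372.90185546875, 277.2207946777344), 88.9427261352539) [[468.0, -150.0], [745.2000122070312, -155.1999969482422], [752.0999755859375, 217.6999969482422], [474.8999938964844, 222.8000030517578]]
[361 172  31  24 593] [[658.4, -57.5], [656.9, -114.9]]
[347 200  32  24 585] [[607.9, -29.4], [606.1, -87.9]]
[366 229  32  23 592] [[555.3, -61.5], [553.3, -120.0]]
[364 259  33  23 610] [[501.8, -55.3], [499.6, -115.3]]
```

View pics/crop.png

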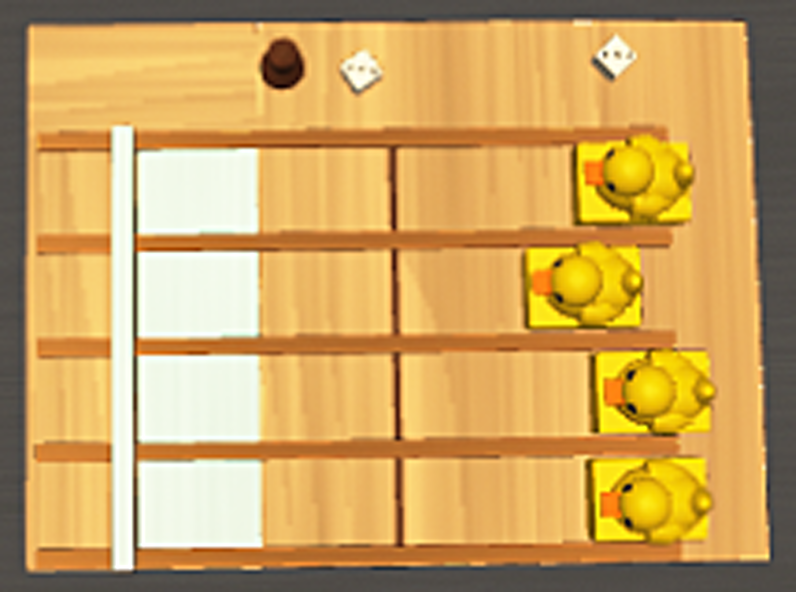

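Call:
carry_out([
  [[0,0,0.14,25,38,-20,0],[0,0,0.28,50,76,-40,0],[0,0,0.42,75,114,-60,0],[0,0,0.56,100,152,-80,0],[0,0,0.7,125,190,-100,0],[0,0,0.84,150,228,-120,0],[0,0,0.98,175,266,-140,0],[0,0,1.083,205,310,-150,0],[0,0,1.083,230,345,-160,0],[0,0,1.083,241.5,362,-180,0],[0,0,1.083,241.5,362,-200,0],[0,0,1.083,241.5,362,-208,0],[0,0,1.083,241.5,362,-208,0],[0,0,1.083,241.5,362,-208,0],[0,0,1.083,241.5,362,-208,0]],
])

```text
clock: 1.65
tcp_pos: [0.5018, -0.152, 0.0244]
orientation: [0.001, 0.714, 0.7, 0.0]
wrist_force: [-0.2, 0.3, 0.3]
finger_gap: -0.0002
grip_force: 0.0
```

Call:
carry_out([
  [[0,0,0,0,8,-1,0],[0,0,0,0,15,-1,0],[0,0,0,0,20,-1,0],[0,0,0,0,23,-1,0],[0,0,0,0,25,-1,0],[0,0,0,0.2,27,-1,0],[0,0,0,0.2,29,-1,0],[0,0,0,0.2,31,-1,0],[0,0,0,0.3,33,-1,0],[0,0,0,0.3,35,-1,0],[0,0,0,0.3,37,-1,0],[0,0,0,0.3,39,-1,0]],
])

```text
clock: 2.85
tcp_pos: [0.5017, -0.112, 0.0224]
orientation: [0.0, 0.714, 0.7, 0.0]
wrist_force: [0.6, -2.9, 0.2]
finger_gap: -0.0001
grip_force: 1.6
```

```bash
python3 - <<'E'
from h import *
for _ in range(6):
    s=monitor.get_state(); print(s["clock"],s["tcp_pos"].round(4),s["wrist_force"].round(2)); im=viewer.read_camera("top")
cv2.imwrite("pics/n1.png",cv2.resize(im[135:295,205:420,::-1],None,fx=3.7,fy=3.7,interpolation=2))
E
```

```text
2.85 [ 0.5017 -0.112   0.0224] [ 0.6  -2.9   0.17]
2.9 [ 0.5017 -0.1116  0.0224] [ 0.85 -2.37 -0.03]
2.95 [ 0.5017 -0.1117  0.0224] [ 0.45 -2.04 -0.66]
3.0 [ 0.5017 -0.1116  0.0224] [ 0.61 -1.56  0.21]
3.05 [ 0.5016 -0.1117  0.0224] [ 0.99 -2.06 -0.  ]
3.1 [ 0.5017 -0.1117  0.0224] [ 0.98 -0.96 -0.4 ]
```

View pics/n1.png

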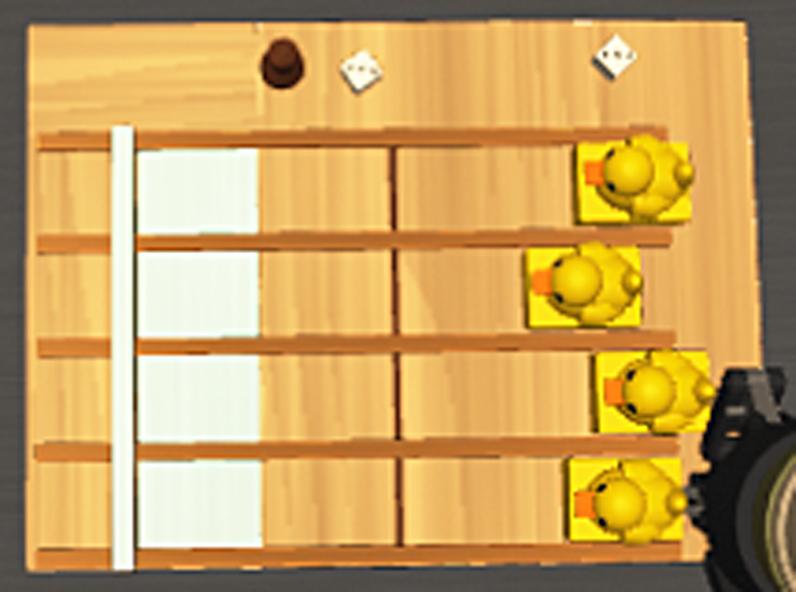

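Lane 1's duck moved about 10 mm (rear now near column 683 of the crop) at roughly 2–2.9 N, so it may be the loaded one. I'll test the others to compare.

Call:
carry_out([
  [[0,0,0,0,-20,0,0],[0,0,0,0,-44,0,0],[0,0,0,26,-46,0,0],[0,0,0,52,-46,0,0],[0,0,0,52,-46,0,0],[0,0,0,52,-36,0,0],[0,0,0,52,-28,0,0],[0,0,0,52,-24,0,0],[0,0,0,52,-22,0,0],[0,0,0,52,-20,0,0],[0,0,0,52,-18,0,0],[0,0,0,52,-16,0,0],[0,0,0,52,-14,0,0],[0,0,0,52,-12,0,0],[0,0,0,52,-10,0,0],[0,0,0,52,-8,0,0],[0,0,0,52,-6,0,0],[0,0,0,52,-4,0,0]],
])

```text
clock: 4.95
tcp_pos: [0.5536, -0.1159, 0.0223]
orientation: [0.0, 0.714, 0.7, 0.0]
wrist_force: [0.4, -2.1, 0.5]
finger_gap: 0.0003
grip_force: 0.3
```

```bash
python3 - <<'E'
from h import *
for _ in range(4):
    s=monitor.get_state(); print(s["clock"],s["tcp_pos"].round(4),s["wrist_force"].round(2)); viewer.read_camera("top")
E
```

```text
4.95 [ 0.5536 -0.1159  0.0223] [ 0.45 -2.06  0.48]
5.0 [ 0.5536 -0.1155  0.0223] [-0.32  0.96  0.22]
5.05 [ 0.5535 -0.1156  0.0223] [-0.09 -0.45 -0.55]
5.1 [ 0.5535 -0.1157  0.0223] [-0.45 -0.5   0.19]
```

Call:
carry_out([
  [[0,0,0,0,1.5,0,0],[0,0,0,0,3,0,0]],
])

```text
clock: 5.35
tcp_pos: [0.5535, -0.113, 0.0223]
orientation: [-0.0, 0.714, 0.7, -0.0]
wrist_force: [-0.5, -0.7, -0.5]
finger_gap: -0.0003
grip_force: 0.1
```

Call:
carry_out([
  [[0,0,0,0,1.5,0,0],[0,0,0,0,3,0,0]],
])

```text
clock: 5.55
tcp_pos: [0.5536, -0.1099, 0.0223]
orientation: [0.0, 0.714, 0.7, 0.0]
wrist_force: [-1.1, -0.5, -0.4]
finger_gap: -0.0001
grip_force: 0.1
```

Call:
carry_out([
  [[0,0,0,26,-46,20,0],[0,0,0,51,-46,20,0],[0,0,0,52,-20,10,0],[0,0,0,52,6,0,0],[0,0,0,52,6,0,0],[0,0,0,52,10,0,0],[0,0,0,52,12,0,0],[0,0,0,52,14,0,0],[0,0,0,52,16,0,0],[0,0,0,52,18,0,0],[0,0,0,52,20,0,0],[0,0,0,52,22,0,0],[0,0,0,52,24,0,0],[0,0,0,52,26,0,0]],
])

```text
clock: 6.95
tcp_pos: [0.6056, -0.0839, 0.0223]
orientation: [0.0, 0.714, 0.7, 0.0]
wrist_force: [-0.7, -1.1, 1.0]
finger_gap: -0.0002
grip_force: 0.3
```

Call:
carry_out([
  [[0,0,0,0,1.5,0,0],[0,0,0,0,3,0,0]],
])

```text
clock: 7.15
tcp_pos: [0.6056, -0.0809, 0.0223]
orientation: [0.0, 0.714, 0.7, -0.0]
wrist_force: [0.0, -0.7, -0.2]
finger_gap: 0.0002
grip_force: 0.3
```

Call:
carry_out([
  [[0,0,0,0,1.5,0,0],[0,0,0,0,3,0,0]],
])

```text
clock: 7.35
tcp_pos: [0.6056, -0.0779, 0.0223]
orientation: [0.0, 0.714, 0.7, 0.0]
wrist_force: [0.4, -0.7, 0.4]
finger_gap: 0.0001
grip_force: 0.3
```

Call:
carry_out([
  [[0,0,0,0,-40,0,0],[0,0,0,26,-64,0,0],[0,0,0,51,-64,0,0],[0,0,0,52,-56,0,0],[0,0,0,52,-48,0,0],[0,0,0,52,-42,0,0],[0,0,0,52,-38,0,0],[0,0,0,52,-36,0,0],[0,0,0,52,-34,0,0],[0,0,0,52,-32,0,0],[0,0,0,52,-30,0,0],[0,0,0,52,-28,0,0],[0,0,0,52,-26,0,0],[0,0,0,52,-24,0,0],[0,0,0,52,-22,0,0],[0,0,0,52,-20,0,0]],
])

```text
clock: 8.95
tcp_pos: [0.6576, -0.0979, 0.0223]
orientation: [0.0, 0.714, 0.7, 0.0]
wrist_force: [1.1, -0.4, 0.6]
finger_gap: -0.0001
grip_force: 0.3
```

Call:
carry_out([
  [[0,0,0,0,1.5,0,0],[0,0,0,0,3,0,0]],
])

```text
clock: 9.15
tcp_pos: [0.6576, -0.0949, 0.0223]
orientation: [0.0, 0.714, 0.7, 0.0]
wrist_force: [0.4, -1.4, 0.5]
finger_gap: -0.0002
grip_force: 0.3
```

Call:
carry_out([
  [[0,0,0,0,1.5,0,0],[0,0,0,0,3,0,0]],
])

```text
clock: 9.35
tcp_pos: [0.6576, -0.0919, 0.0223]
orientation: [0.0, 0.714, 0.7, 0.0]
wrist_force: [0.1, -0.9, 1.7]
finger_gap: 0.0001
grip_force: 0.3
```

```bash
python3 - <<'E'
from h import *
for _ in range(3):
    s=monitor.get_state(); print(s["clock"],s["tcp_pos"].round(4),s["wrist_force"].round(2)); im=viewer.read_camera("top")
cv2.imwrite("pics/n2.png",cv2.resize(im[135:295,205:420,::-1],None,fx=3.7,fy=3.7,interpolation=2))
E
```

```text
9.35 [ 0.6576 -0.0919  0.0223] [ 0.07 -0.95  1.67]
9.4 [ 0.6576 -0.0916  0.0223] [ 0.06 -1.   -0.34]
9.45 [ 0.6576 -0.0917  0.0223] [ 0.06 -0.19  0.17]
```

View pics/n2.png

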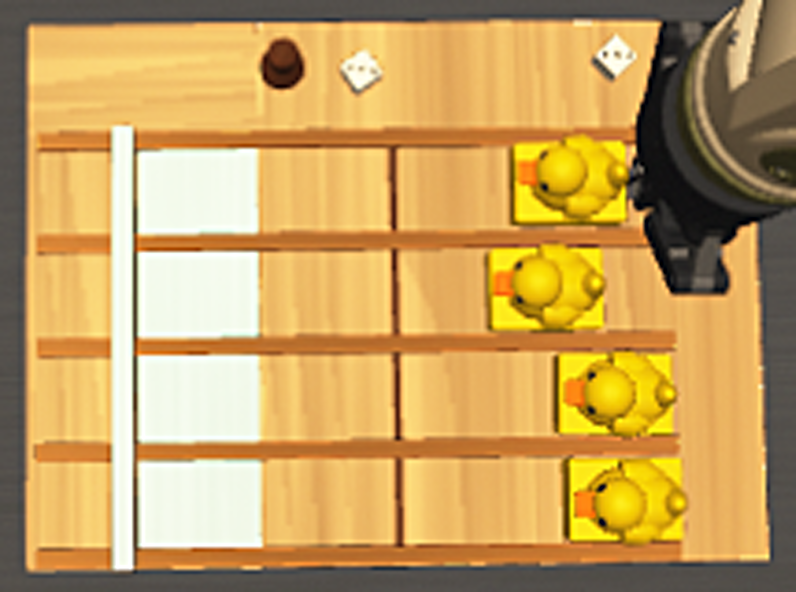

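All four moved, with lanes 2–4 at about 0.5–1 N. Lane 1, the nearest to the robot, dragged at 2–2.9 N with a higher pad force, so I'll go back and confirm it.

Call:
carry_out([
  [[0,0,0,0,-30,0,0],[0,0,0,-20,-58,0,0],[0,0,0,-65,-58,0,0],[0,0,0,-110,-58,0,0],[0,0,0,-156,-58,0,0],[0,0,0,-156,-50,0,0],[0,0,0,-156,-36,0,0],[0,0,0,-156,-26,0,0],[0,0,0,-156,-22,0,0],[0,0,0,-156,-20,0,0],[0,0,0,-156,-18,0,0],[0,0,0,-156,-16,0,0]],
])

```text
clock: 10.7
tcp_pos: [0.5028, -0.1088, 0.0226]
orientation: [0.001, 0.714, 0.7, -0.0]
wrist_force: [0.1, -5.0, 1.3]
finger_gap: 0.0001
grip_force: 1.9
```

Call:
carry_out([
  [[0,0,0,0,1.5,0,0],[0,0,0,0,3,0,0]],
])

```text
clock: 10.9
tcp_pos: [0.5022, -0.1056, 0.0226]
orientation: [0.001, 0.714, 0.7, 0.0]
wrist_force: [0.6, -4.5, 2.4]
finger_gap: -0.0
grip_force: 2.1
```

Call:
carry_out([
  [[0,0,0,0,1.5,0,0],[0,0,0,0,3,0,0]],
])

```text
clock: 11.1
tcp_pos: [0.5019, -0.1023, 0.0226]
orientation: [0.0, 0.714, 0.7, 0.0]
wrist_force: [0.5, -4.6, 3.5]
finger_gap: 0.0001
grip_force: 2.3
```

Confirmed: about 4.6 N, so lane 1 is loaded. Now I'll run it home.

Call:
carry_out([
  [[0,0,0,0,4,0,0],[0,0,0,0.2,10,0,0],[0,0,0,0.3,17,0,0],[0,0,0,0.4,24,0,0],[0,0,0,0.6,31,0,0],[0,0,0,0.7,38,0,0],[0,0,0,0.8,45,0,0],[0,0,0,1.0,52,0,0],[0,0,0,1.1,59,0,0],[0,0,0,1.2,66,0,0],[0,0,0,1.4,73,0,0],[0,0,0,1.5,80,0,0],[0,0,0,1.6,87,0,0],[0,0,0,1.7,94,0,0],[0,0,0,1.8,99,0,0],[0,0,0,1.9,103,0,0]],
])

```text
clock: 12.7
tcp_pos: [0.5034, 0.0011, 0.0225]
orientation: [0.0, 0.714, 0.7, -0.0]
wrist_force: [-0.7, -5.5, 4.2]
finger_gap: 0.0005
grip_force: 2.8
```

Call:
carry_out([
  [[0,0,0,0.1,4,0,0],[0,0,0,0.1,8,0,0],[0,0,0,0.2,12,0,0],[0,0,0,0.3,16,0,0],[0,0,0,0.4,20,0,0],[0,0,0,0.4,24,0,0],[0,0,0,0.5,28,0,0],[0,0,0,0.6,32,0,0],[0,0,0,0.7,36,0,0],[0,0,0,0.7,40,0,0],[0,0,0,0.8,44,0,0],[0,0,0,0.9,48,0,0],[0,0,0,1.0,52,0,0],[0,0,0,1.0,56,0,0],[0,0,0,1.1,60,0,0],[0,0,0,1.2,64,0,0],[0,0,0,1.3,68,0,0],[0,0,0,1.3,72,0,0],[0,0,0,1.4,76,0,0],[0,0,0,1.5,80,0,0]],
])

```text
clock: 14.7
tcp_pos: [0.5044, 0.0812, 0.0222]
orientation: [-0.0, 0.714, 0.7, -0.0]
wrist_force: [1.0, -4.0, -1.4]
finger_gap: -0.0
grip_force: 1.7
```

```bash
python3 - <<'E'
from h import *
im=viewer.read_camera("side"); s=monitor.get_state(); print(s["clock"],s["tcp_pos"].round(4),s["wrist_force"].round(2))
cv2.imwrite("pics/p1.png",cv2.resize(im[130:350,130:400,::-1],None,fx=2.7,fy=2.7,interpolation=2))
E
```

```text
14.75 [0.5043 0.082  0.022 ] [ 0.34 -2.09  0.98]
```

View pics/p1.png

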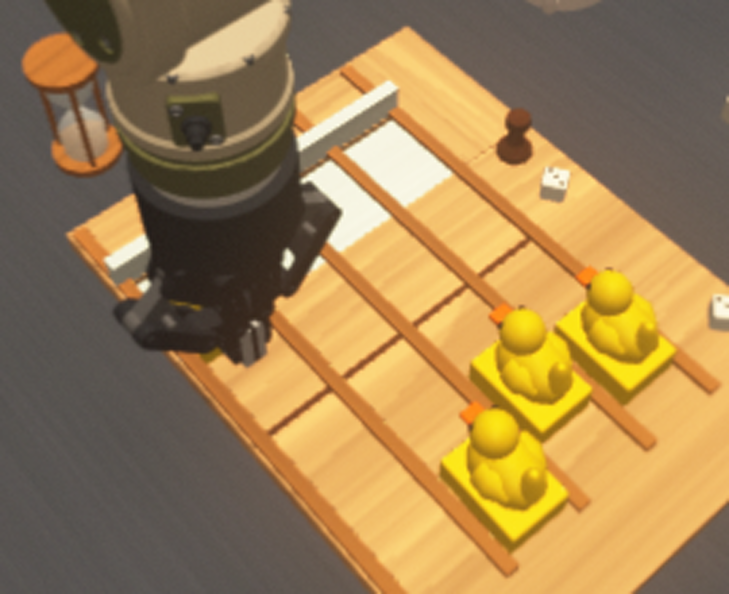

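The other three ducks stay behind the midline (crop line near (270,430) to (530,240)), and the loaded one is under the gripper, just short of the bar. I'll close in slowly.

Call:
carry_out([
  [[0,0,0,0,2,0,0],[0,0,0,0.1,4,0,0],[0,0,0,0.1,6,0,0],[0,0,0,0.2,8,0,0],[0,0,0,0.2,10,0,0],[0,0,0,0.2,12,0,0],[0,0,0,0.2,13,0,0],[0,0,0,0.2,14,0,0]],
])

```text
clock: 15.55
tcp_pos: [0.5051, 0.0951, 0.0223]
orientation: [0.0, 0.714, 0.7, -0.0]
wrist_force: [-0.8, -2.1, -1.9]
finger_gap: 0.0001
grip_force: 1.3
```

Call:
carry_out([
  [[0,0,0,0,0.7,0,0],[0,0,0,0,1.4,0,0],[0,0,0,0,2,0,0]],
])

```text
clock: 15.85
tcp_pos: [0.5052, 0.097, 0.0224]
orientation: [0.0, 0.714, 0.7, 0.0]
wrist_force: [-0.5, -2.3, -1.7]
finger_gap: -0.0003
grip_force: 1.3
```

Call:
carry_out([
  [[0,0,0,0,0.7,0,0],[0,0,0,0,1.4,0,0],[0,0,0,0,2,0,0]],
])

```text
clock: 16.15
tcp_pos: [0.5052, 0.099, 0.0223]
orientation: [0.0, 0.714, 0.7, 0.0]
wrist_force: [-0.0, -2.8, -0.6]
finger_gap: 0.0002
grip_force: 1.3
```

Call:
carry_out([
  [[0,0,0,0,0.5,0,0],[0,0,0,0,1,0,0],[0,0,0,0,1.5,0,0]],
])

```text
clock: 16.45
tcp_pos: [0.5055, 0.0993, 0.0224]
orientation: [0.001, 0.714, 0.7, -0.001]
wrist_force: [1.3, -8.6, -1.6]
finger_gap: 0.0004
grip_force: 4.3
```

The force jumped and the tip stalled at 99.3 mm, so the duck is at the bar. I'll push slightly more to seat it, then back off and look.

Call:
carry_out([
  [[0,0,0,0,0.5,0,0],[0,0,0,0,0.5,0,0]],
])

```text
clock: 16.65
tcp_pos: [0.5055, 0.0993, 0.0224]
orientation: [0.002, 0.714, 0.7, -0.001]
wrist_force: [0.2, -10.2, -1.3]
finger_gap: 0.0002
grip_force: 4.6
```

Call:
carry_out([
  [[0,0,0,0,-3,0,0],[0,0,0,0,-10,0,0],[0,0,0,-0.5,-30,0,0],[0,0,0,-1,-60,10,0],[0,0,0,-2,-95,50,0],[0,0,0,-2,-130,90,0],[0,0,0,-20,-175,120,0],[0,0,0,-40,-220,140,0],[0,0,0,-60,-265,150,0],[0,0,0,-80,-310,150,0],[0,0,0,-80,-310,150,0],[0,0,0,-80,-310,150,0]],
])

```text
clock: 17.85
tcp_pos: [0.4247, -0.2112, 0.1729]
orientation: [0.001, 0.715, 0.699, 0.001]
wrist_force: [-0.4, 0.3, -0.6]
finger_gap: -0.0001
grip_force: 0.0
```

```bash
python3 - <<'E'
from h import *
im=viewer.read_camera("side"); t=viewer.read_camera("top"); s=monitor.get_state(); print(s["clock"],s["tcp_pos"].round(4),s["wrist_force"].round(2))
a=cv2.resize(im[130:350,130:400,::-1],None,fx=1.45,fy=1.45,interpolation=2)
b=cv2.resize(t[135:295,205:420,::-1],None,fx=1.85,fy=1.85,interpolation=2)
c=cv2.resize(t[240:300,205:310,::-1],None,fx=3.8,fy=3.8,interpolation=2)
d=cv2.resize(im[190:280,145:270,::-1],None,fx=3.1,fy=3.1,interpolation=2)
o=np.zeros((600,800,3),np.uint8)
for p,x,y in((a,0,0),(b,400,0),(c,400,310),(d,0,320)): o[y:y+p.shape[0],x:x+p.shape[1]]=p[:600-y,:800-x]
cv2.imwrite("pics/f.png",o)
E
```

```text
17.95 [ 0.4251 -0.2088  0.1723] [-0.53  0.09 -0.59]
```

View pics/f.png

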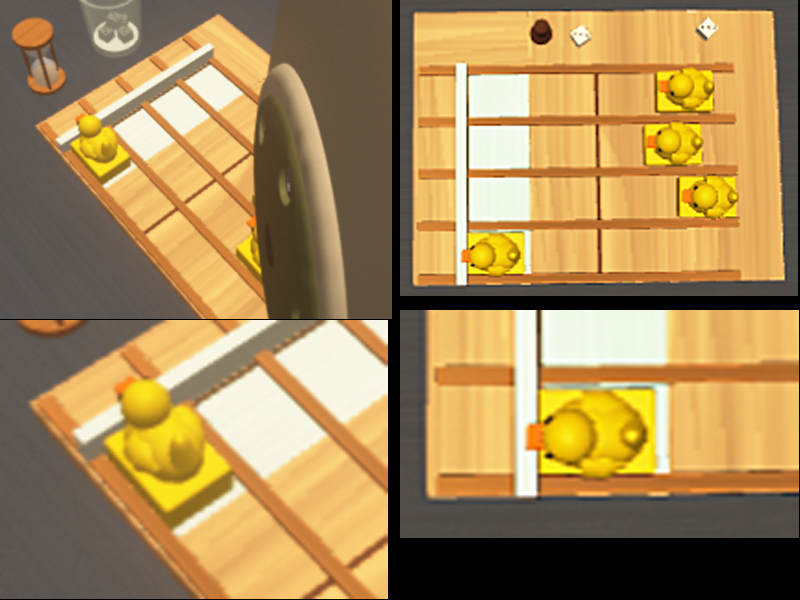

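The loaded duck's plinth sits flush against the bar on the plate (bottom-right panel, front edge at column 540). The other three are behind the midline, the bystanders haven't moved and the arm is clear.

```bash
python3 -c "
from workcell import order
print(order.hand_in())"
```

```text
the job is handed in; nothing more can be done
None
```

I handed the job in: the loaded duck, in the lane nearest the robot (about 4.6 N drag against roughly 1 N for the others), is on the finish plate against the bar, with the other three behind the midline and the bystanders unmoved; the verdict was not shown.

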